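# Clear the stone chips and hold the imager's stage out at the pointer

### The arm

A 6-joint arm with a two-finger parallel gripper is mounted at the origin on the work surface. World frame = base frame: x ahead of the robot, y to its left, z up, the work surface at z = 0. Lengths are in m, angles in rad, forces in N, time in s.
With the tool pointing down it reaches from about 0.3 to 0.85 m from the base axis. Payload 4.2 kg.
Tool frame: the origin (TCP) lies midway between the tips of the shut fingers; the grasp point (between the pads) lies 19 mm behind it (ctrl.pinch_z is the distance from the TCP to the grasp point, in m); z points along the fingers, y is the line along which they close (so a half turn about z gives the same grasp; the last joint's range is limited). The gripper opens to 91 mm and grips with 3 to 60 N. Pads are 32 mm wide; open, the fingers measure 118 mm over their backs; the gripper's body (76 mm by 178 mm) begins 60 mm behind the grasp point.
Start: joints at [1.293, 0.32, 1.565, -0, 1.257, -0.02], TCP at [0.147, 0.556, 0.214] pointing down, gripper open.
Joint ranges: [-3.11, 3.11], [-0.84, 2.01], [0.21, 2.61], [-1.34, 4.49], [0.05, 2.63], [-2.56, 2.56]. Speed limits (rad/s): [2.57, 2.57, 3.14, 3.14, 3.14, 3.14].

### API

Orientations are given as a unit quaternion [w, x, y, z].
In Python, from plant import ctrl, eyes, workorder gives the robot as it stands.
- The arm moves only by the shell command python3 -m jog 'ROWS' [OPENING] [FORCE]. ROWS is JSON, a list of rows, each a list of 2 entries, a list of its own where there are three numbers: the shift along the tool's x, y, z in m, then the turn, a rotation vector about the tool's x, y, z in rad. In form: [[[tx, ty, tz], [wx, wy, wz]], ...]. A call has 1 to 20 rows; each row shifts and turns the commanded pose from where the row before left it, along the tool's axes as they then stand; what a row does not reach is not made up. A row lasts 1/8 s, in which the tool goes at most 62.5 mm and 10.7 degrees, less where a joint would pass 70% of its speed; a pose out of reach is approached as far as the arm can. A call with a gripper value outside its range is refused whole. OPENING is the opening, from -1 (shut) to 1 (fully open), set as the call begins (- or left out, the last holds). The fingers move at their own pace and stop on an object; FORCE is the grip in N (left out, the last holds). Time passes only in rows, so rows that do not move let the fingers close. It gives the time, the measured TCP pose, the force, the opening and the grip force at its end, in the units of the state.
- ctrl.state(): the state, without advancing time (a new reading comes with each control period).
- eyes.grab_frame(name): name is "side" or "top"; returns (picture, depth): 384x512x3 uint8, red, green, blue; 384x512 float32, m along the optical axis (not along the pixel's ray), 0 where there is no reading.
- eyes.camera_model(name): a dict with "fx", "fy", "cx", "cy" (pixels), "camera_from_world" (4x4, takes a point from world to camera coordinates). Camera axes: x right, y up, looking along -z (the intrinsics and any distortion apply to the point x, -y, -z); pixel columns grow to the right and rows downward; lengths in m; the calibration is good to about 2 mm. A picture is of the moment at which its call begins. camera_model takes no time and is no camera call.
- workorder.hand_in(): hands the job in; it is judged then, once.
Trained networks look in the newest picture that a camera, given by its name, has taken for a name from the list of things; names that differ only in an ending like _2 or _b are one class to them, and where a whole thing is asked for, a point or a joint stands for the part that bears it (a point fixed in the world has none). Each returns a list of dicts, best first, with "confidence" (0 to 1); they miss things now and then, are a little off and sometimes report something else, mostly with a low value. They report only what shows in the picture. A call takes as long as a camera call.
- eyes.regions_of(camera, name): "pixels" (384x512 bool, what is visible of it) and "rect" ([left, top, width, height] in pixels, round what is visible of it).
- eyes.spot_point(camera, name): "centre" ([row, column] in pixels: a listed point, or the origin of a listed thing).
The state is a dict: "clock": time; "qpos": joint angles; "dq": joint speeds; "effort": joint torques, N m; "position": TCP position; "orientation": TCP orientation; "force": force on the tool from outside, world axes, zero at the start; "moment": the same for the moment, N m; "width": finger opening in m; "gripper_force": force on a finger pad.
Only numpy, scipy, OpenCV 4.12 (cv2) and the standard library are available. Lean on these libraries where they do the work, as an engineer would, in place of code of your own. Each camera call takes 0.05 s, during which the arm holds its last target. There are 200 camera calls.

### The job

Stone chips lie on the deck of the low sample imager: take the scraper block and sweep all four sideways into the catch tray beside the deck, touching the chips only with the scraper. Then put the scraper down on the bench, clear of the imager, take the upright block of the spring-return stage and pull it out until the stage's front face is level with the pointer clipped on the rail. Finish while still holding it there with the gripper against its spring, because a colleague will load the sample; leave everything else on the bench as it is.

Things in the scene. Friction and masses are not known exactly. Their poses are not given: they have to be found in the camera images.
- imager: Low flatbed sample imager, fixed, 325 x 325 x 55 mm. Origin: at bench height below the middle of the stage's front face as it stands at home. x points away from the robot to its white housing, y left, z up; turned by up to 0.22 rad. In this frame (mm) the housing: x 75 to 200, y -115 to 115, top z 55.
- deck (a point): Middle of the bare deck area where the chips lie (imager frame x -57.5, y 0, z 20 mm: the deck's top). Deck y -102 to 102; bounded at its front by a lip (x -125 to -115, top z 28), behind by the stage's front bar (x 0), at its left by a rail (y 102 to 115, top z 34); open at the right into the catch tray.
- tray (a point): Middle of the floor of the grey catch tray along the deck's right (-y) edge: imager frame x -45, y -152, z 4 mm. Inside 156 mm along x by 100 mm along y (y -202 to -102); outer and end walls 4 mm thick, top z 42; on the deck's side open above the deck's edge (z 20).
- stage (a joint): Spring-return stage, m: 0 home, grows as it is pulled to the imager's -x, stop at 0.090. Springs home if let go; pull needed about 3 N at 0, 7 N at 0.055. At home, imager frame, mm: steel front bar x 0 to 8, y -93 to 93, z 21 to 39; flat plate behind it, top z 28; dark upright pull block x 0 to 16, y -25 to 25, up to z 78, 59 free behind it to the housing.
- stage_face (a point): Middle of the stage's front face (imager frame 0, 0, 30 mm at home); moves with the stage. Axes as the imager's.
- stage_handle (a point): Middle of the top of the upright pull block (16 mm along x, 50 mm along y; it stands 39 mm above the front bar); 8 mm behind the front face, 78 mm above the bench; moves with the stage.
- pointer: Small dark clip on the imager's left rail with a 4 mm wide blade pointing across the rail at the deck; fixed; 24 x 24 mm, 4 mm above the rail. Origin: on the rail's top, in the middle of the blade's width; its x in the imager frame is where the stage's front face must stand (45 to 70 mm out from home). Axes as the imager's.
- scraper: Loose scraper block, 0.1 to 0.2 kg, standing on the bench left of the imager. Origin: centre of its underside. Foot 90 mm along its x, 26 mm along its y, 21 mm high; on it an upright white grip 50 mm along x, 22 mm along y, from 21 to 78 mm high. Sweeps broadside, along its y.
- chip0: Dark angular stone chip about 26 x 20 x 13 mm, 16 g, lying loose on the deck between the front lip and the stage. Origin: centre of its underside as it lies at first.
- chip1: Dark angular stone chip about 23 x 18 x 14 mm, 16 g, lying loose on the deck between the front lip and the stage. Origin: centre of its underside as it lies at first.
- chip2: Dark angular stone chip about 28 x 18 x 12 mm, 16 g, lying loose on the deck between the front lip and the stage. Origin: centre of its underside as it lies at first.
- chip3: Dark angular stone chip about 22 x 20 x 15 mm, 16 g, lying loose on the deck between the front lip and the stage. Origin: centre of its underside as it lies at first.
- dish: Bystander: round glass dish 56 mm across, 14 mm high, on the imager's housing. Origin: underside.
- jar: Bystander: amber jar with white cap, 54 mm across, 75 mm high, on the bench on the left. Origin: underside.
- brush: Bystander: wooden brush 170 mm long lying on the bench right of the imager.
- cup: Bystander: white cup 64 mm across, 60 mm high, on the right. Origin: underside.
- flask: Bystander: clear bottle with a blue cap, 52 mm across, 120 mm high, on the right. Origin: underside.

How it is judged:
By the outcome, as a careful person would: the job done as asked, in the order asked, and still so for the second after the job is handed in, while the arm keeps its last pose, push and grip.
It also fails if it takes over 54 s, if anything falls off the work surface, if the arm or the gripper's body presses on something with over 40 N, if the wrist force passes 120 N, or if a joint passes its speed limit or range.

## Working session

There is one attempt and no reset: what is moved stays moved. The work goes in short steps, Python scripts to look and compute and a shell command to move; the robot and the scene stay as the last step left them, time stands still between calls to the robot, and variables do not carry over. Pictures are saved under pics/ and viewed, at most 10 in all, crops included, and the job is handed in when it is done.

```bash
ls; mkdir -p pics
cat > h.py <<'E'
import numpy as np, cv2
from plant import ctrl, eyes, workorder
from scipy.spatial.transform import Rotation as R
def cloud(cam, depth):
    m=eyes.camera_model(cam); T=np.linalg.inv(np.array(m["camera_from_world"]))
    v,u=np.mgrid[0:384,0:512]
    p=np.stack([(u-m["cx"])/m["fx"]*depth,-(v-m["cy"])/m["fy"]*depth,-depth],-1)
    P=p@T[:3,:3].T+T[:3,3]; P[depth<=0]=np.nan
    return P
def ray(cam,rc):
    m=eyes.camera_model(cam); T=np.linalg.inv(np.array(m["camera_from_world"]))
    d=T[:3,:3]@np.array([(rc[1]-m["cx"])/m["fx"],-(rc[0]-m["cy"])/m["fy"],-1.0]); return T[:3,3],d
def at_z(cam,rc,z):
    o,d=ray(cam,rc); return o+d*(z-o[2])/d[2]
def proj(cam,p):
    m=eyes.camera_model(cam); q=np.array(m["camera_from_world"])@np.append(p,1)
    return np.array([m["cy"]-m["fy"]*q[1]/-q[2], m["cx"]+m["fx"]*q[0]/-q[2]])
E
python3 - <<'E'
from h import *
print(ctrl.state()); print({k:v for k,v in eyes.camera_model("top").items()}); print(eyes.camera_model("side"))
for c in("top","side"):
    p,d=eyes.grab_frame(c); cv2.imwrite(f"pics/{c}0.png",p[...,::-1]); np.save(f"{c}0.npy",d); P=cloud(c,d)
    for n in["imager","deck","tray","stage_face","stage_handle","pointer","scraper","chip0","chip1","chip2","chip3","dish","jar","brush","cup","flask"]:
        s=eyes.spot_point(c,n)[:2]
        for x in s:
            r,cc=np.clip(np.round(x["centre"]).astype(int),0,[383,511]); print(c,n,np.round(x["centre"],1),round(x["confidence"],2),np.round(P[r,cc],3))
E
```

```text
pics
{'clock': 0.0, 'qpos': array([ 1.29301367e+00,  3.20321924e-01,  1.56569815e+00, -5.26600261e-05,
        1.25741240e+00, -1.99933155e-02]), 'dq': array([-0.00057516,  0.00174434, -0.00111805,  0.00083374, -0.00081359,
        0.00030256]), 'effort': array([ 3.86851734e-04, -4.12472177e+01, -2.31971633e+01,  7.27608288e-02,
        4.57893033e-02, -1.48570421e-04]), 'position': array([0.14646145, 0.55549541, 0.21309563]), 'orientation': array([-1.11694948e-04,  1.28529933e-01,  9.91705203e-01, -9.13447087e-04]), 'force': array([-1.05528084,  0.856909  ,  0.50796475]), 'moment': array([-0.00682301, -0.02459693, -0.00536409]), 'gripper_force': 0.0, 'width': 0.09121211262417739}
{'fx': 427.9951613695107, 'fy': 427.9951613695107, 'cx': 262.7803270256449, 'cy': 197.36473232580036, 'camera_from_world': array([[ 0.00274986, -0.99987679,  0.01545486, -0.03445289],
       [ 0.99533867,  0.00422662,  0.0963487 , -0.57868179],
       [-0.09640215,  0.01511788,  0.99522765, -1.32525158],
       [ 0.        ,  0.        ,  0.        ,  1.        ]])}
{'fx': 361.34904603374247, 'fy': 361.3490
[... 2203 characters left out ...]
7 [ 0.451  0.345 -0.   ]
side chip0 [241.4 224.7] 0.61 [ 0.479 -0.084  0.032]
side chip0 [250.3 225.3] 0.56 [ 0.47  -0.107  0.033]
side chip1 [241.4 224.7] 0.61 [ 0.479 -0.084  0.032]
side chip1 [250.3 225.3] 0.56 [ 0.47  -0.107  0.033]
side chip2 [241.4 224.7] 0.61 [ 0.479 -0.084  0.032]
side chip2 [250.3 225.3] 0.56 [ 0.47  -0.107  0.033]
side chip3 [241.4 224.7] 0.61 [ 0.479 -0.084  0.032]
side chip3 [250.3 225.3] 0.56 [ 0.47  -0.107  0.033]
side dish [172.1 279.9] 0.5 [0.679 0.041 0.068]
side dish [359.2 228.4] 0.25 [ 0.395 -0.328  0.021]
side jar [129.5 227.2] 0.88 [0.633 0.319 0.018]
side brush [358.7 228.8] 0.58 [ 0.397 -0.328  0.02 ]
side cup [317.2 370.8] 0.84 [ 0.67  -0.374  0.06 ]
```

Run:
```python
import cv2
a=cv2.imread("pics/top0.png")[120:300,110:410]; cv2.imwrite("pics/topc.png",cv2.resize(a,None,fx=2.6,fy=2.6,interpolation=cv2.INTER_CUBIC))
a=cv2.imread("pics/side0.png")[90:330,130:390]; cv2.imwrite("pics/sidec.png",cv2.resize(a,None,fx=2.4,fy=2.4,interpolation=cv2.INTER_CUBIC))
```

```text
(no output)
```

View pics/topc.png

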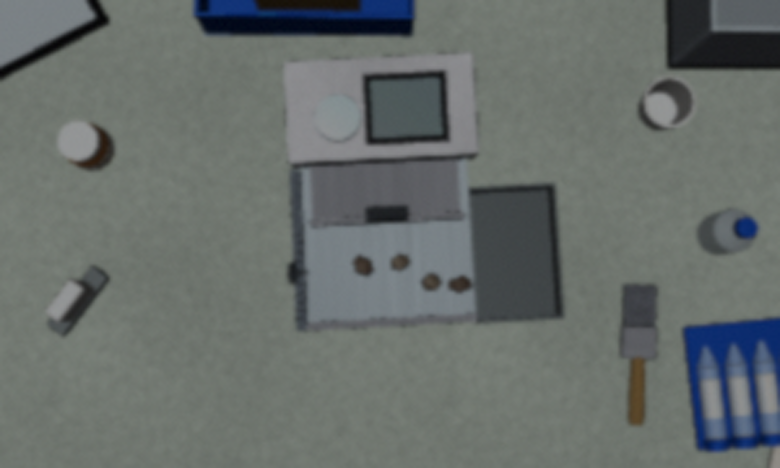

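View pics/sidec.png

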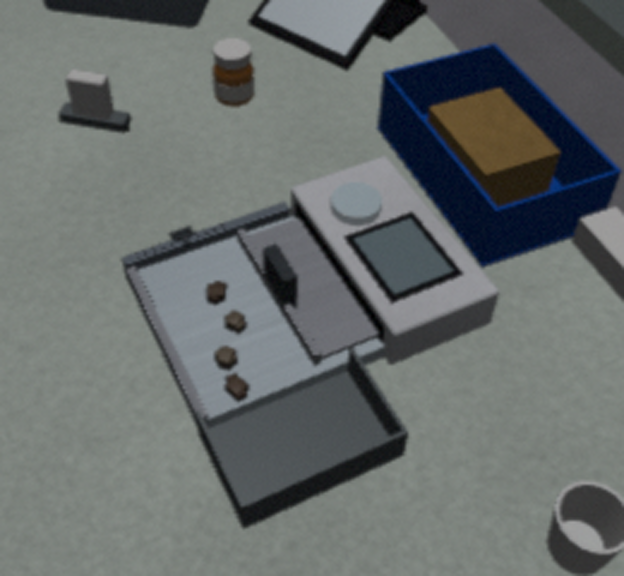

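The top crop shows the imager turned slightly. The chips are at crop (363,266), (400,262), (431,282) and (459,284), the pointer clip is on the left rail at (294,272), the pull block at (387,214) and the scraper at (76,300) on a diagonal. The side crop agrees: the scraper stands at (95,100) and the pointer is at (182,235). The networks' pointer hits are partly wrong, so I'll fit geometry on the depth clouds.

```bash
cat > fit.py <<'E'
from h import *
def rect(pts):
    r=cv2.minAreaRect((pts[:,:2]*1000).astype(np.float32)); return np.round(r[0],1),np.round(r[1],1),round(r[2],1)
E
python3 - <<'E'
from fit import *
C={c:cloud(c,np.load(c+"0.npy")) for c in("top","side")}
def box(P,x0,x1,y0,y1,z0,z1):
    with np.errstate(invalid='ignore'): return (P[...,0]>x0)&(P[...,0]<x1)&(P[...,1]>y0)&(P[...,1]<y1)&(P[...,2]>z0)&(P[...,2]<z1)
for c,P in C.items():
    for n,b in dict(bench=(.3,.45,.15,.25,-.05,.05),housing=(.58,.8,-.2,.15,.045,.062),scr=(.38,.53,.26,.42,.008,.1),foot=(.38,.53,.26,.42,.008,.03),grip=(.38,.53,.26,.42,.04,.1),handle=(.53,.6,-.07,.05,.05,.09),deckarea=(.44,.53,-.1,.05,.0,.06),tray=(.46,.6,-.2,-.15,-.01,.02)).items():
        q=P[box(P,*b)]
        if n=="housing":
            k=np.zeros((400,500),np.uint8)
        print(c,n,len(q),q.mean(0).round(4),"med",np.median(q,0).round(4),"z95",np.percentile(q[:,2],95).round(4),rect(q))
for c in C:
    for n in("scraper","imager","stage","pointer","stage_handle","tray","chip0"):
        for r in eyes.regions_of(c,n)[:5]:
            q=C[c][r["pixels"]]; q=q[~np.isnan(q[:,0])]
            print(c,n,round(r["confidence"],2),r["rect"],len(q),np.median(q,0).round(3))
# rays: manual pixels
crop=lambda x,y,s,ox,oy:(y/s+oy-.5,x/s+ox-.5)
from numpy.linalg import lstsq
def tri(a,b):
    o1,d1=ray("top",a);o2,d2=ray("side",b)
    s=lstsq(np.c_[d1,-d2],o2-o1,rcond=None)[0]; p,q=o1+d1*s[0],o2+d2*s[1]; return ((p+q)/2).round(4),round(np.linalg.norm(p-q),4)
t=lambda x,y:crop(x,y,2.6,110,120); s=lambda x,y:crop(x,y,2.4,130,90)
print("pointer",tri(t(295,272),s(182,235)))
print("handle",tri(t(387,211),s(273,250)))
for a,b in zip([(363,266),(400,262),(431,282),(459,284)],[(216,291),(235,321),(226,357),(236,387)]): print("chip",tri(t(*a),s(*b)))
E
```

```text
top bench 1482 [3.745e-01 2.003e-01 3.000e-04] med [3.745e-01 2.003e-01 1.000e-04] z95 0.005 (array([373.7, 200.1]), array([147.1,  99.9]), 0.0)
top housing 2715 [ 0.6932 -0.0129  0.0555] med [ 0.6946 -0.0168  0.0557] z95 0.0601 (array([703.1, -18.8]), array([347.8, 182.4]), 84.2)
top scr 322 [0.4585 0.3502 0.0477] med [0.4587 0.3486 0.0444] z95 0.0807 (array([460.5, 339. ]), array([ 75.6, 166.5]), 22.9)
top foot 140 [0.4595 0.3485 0.02  ] med [0.464  0.343  0.0205] z95 0.0264 (array([460.5, 339. ]), array([ 75.6, 166.5]), 22.9)
top grip 167 [0.4576 0.352  0.0721] med [0.4586 0.3524 0.0769] z95 0.0813 (array([458.4, 354.9]), array([23.1, 50. ]), 52.6)
top handle 99 [ 0.5606 -0.0176  0.0769] med [ 0.5599 -0.0172  0.0779] z95 0.0818 (array([561.1, -17.3]), array([16.2, 49.5]), 2.7)
top deckarea 1379 [ 0.4854 -0.0252  0.0214] med [ 0.4854 -0.0241  0.0206] z95 0.0321 (array([485.8, -25.5]), array([ 88.7, 149. ]), 0.1)
top tray 647 [ 0.528  -0.175   0.0043] med [ 0.5279 -0.1749  0.0043] z95 0.0091 (array([ 528.4, -175.1]), array([135.5,  48.7]), 0.8)
side bench 1390 [ 0.3735  0.1985 -0.00
[... 2100 characters left out ...]
.9, 58.6, 63.1] 1767 [ 0.586 -0.035  0.028]
side pointer 0.72 [270.5, 165.4, 17.7, 16.0] 282 [0.672 0.034 0.068]
side pointer 0.59 [201.9, 184.4, 6.7, 6.0] 25 [0.487 0.091 0.038]
side stage_handle 0.93 [229.5, 179.6, 56.0, 60.9] 1724 [ 0.586 -0.035  0.028]
side tray 0.72 [179.5, 154.0, 158.6, 157.5] 12933 [ 0.556 -0.075  0.025]
pointer (array([0.4915, 0.0922, 0.0357]), np.float64(0.0045))
handle (array([ 0.5577, -0.0168,  0.0949]), np.float64(0.0097))
chip (array([0.5002, 0.0106, 0.0268]), np.float64(0.0026))
chip (array([ 0.505 , -0.0341,  0.027 ]), np.float64(0.0031))
chip (array([ 0.4812, -0.0717,  0.0264]), np.float64(0.0025))
chip (array([ 0.4789, -0.1059,  0.0229]), np.float64(0.0027))
```

```bash
cat > model.py <<'E'
from fit import *
from scipy.optimize import differential_evolution as DE
def hmap(L,boxes,z=0.0):
    h=np.full(len(L),z)
    for x0,x1,y0,y1,t in boxes: h[(L[:,0]>x0)&(L[:,0]<x1)&(L[:,1]>y0)&(L[:,1]<y1)]=t
    return h
IM=[(-125,200,-115,115,20),(-127,37,-206,-102,42),(-123,33,-202,-102,4),(-125,-115,-115,115,28),(-125,75,102,115,34),(0,75,-93,93,28),(0,8,-93,93,39),(0,16,-25,25,78),(75,200,-115,115,55)]
IM=[IM[1],IM[2],(-125,200,-102,115,20)]+IM[3:]
SC=[(-45,45,-13,13,21),(-25,25,-11,11,78)]
def fitm(P,boxes,c,r,b,yaw0,dy):
    with np.errstate(invalid='ignore'): m=(abs(P[...,0]-c[0])<r[0])&(abs(P[...,1]-c[1])<r[1])
    Q=P[m]*1000
    def cost(p):
        d=Q[:,:2]-p[:2]; a=p[2]; L=np.c_[d[:,0]*np.cos(a)+d[:,1]*np.sin(a),-d[:,0]*np.sin(a)+d[:,1]*np.cos(a)]
        return np.minimum(abs(Q[:,2]-hmap(L,boxes)-p[3]),12).mean()
    r=DE(cost,[(b[0]-20,b[0]+20),(b[1]-20,b[1]+20),(yaw0-dy,yaw0+dy),(-3,3)],seed=1,maxiter=60,popsize=10)
    return r.x.round(3),round(r.fun,2)
E
python3 - <<'E'
from model import *
for c in("top","side"):
    P=cloud(c,np.load(c+"0.npy"))
    print(c,"imager",fitm(P,IM,(.58,-.06),(.2,.2),(552,-18),.05,.12))
    print(c,"scraper",fitm(P,SC,(.457,.352),(.065,.065),(457,353),-.65,.3))
E
```

```text
top imager (array([ 5.53289e+02, -1.76870e+01,  5.60000e-02,  4.05000e-01]), np.float64(2.7))
top scraper (array([ 4.57691e+02,  3.56090e+02, -6.65000e-01,  2.36000e-01]), np.float64(2.84))
side imager (array([ 5.50748e+02, -1.86630e+01,  6.00000e-02, -4.50000e-01]), np.float64(2.52))
side scraper (array([454.718, 352.75 ,  -0.654,  -1.018]), np.float64(4.22))
```

```bash
cat > to.py <<'E'
# usage: python3 to.py x y z [yaw of tool y] -> tool shift in the present frame, then turn about tool z
import sys
from h import *
s=ctrl.state(); q=s["orientation"]; M=R.from_quat(np.r_[q[1:],q[0]])
a=[float(v) for v in sys.argv[1:]]
print("shift",M.inv().apply(np.array(a[:3])-s["position"]).round(4))
if len(a)>3:
    Y=M.as_matrix()[:,1]; d=a[3]-np.arctan2(Y[1],Y[0]); d=(d+np.pi)%(2*np.pi)-np.pi; print("turn z",round(-d,4),"tilt",M.as_matrix()[:,2].round(4))
E
python3 -m jog '[[[-0.044,-0.0145,0],[0,0,0]],[[-0.044,-0.0145,0],[0,0,0]],[[-0.044,-0.0145,0],[0,0,0]],[[-0.044,-0.0145,0],[0,0,0]],[[-0.044,-0.0145,0],[0,0,0]],[[-0.044,-0.0145,0],[0,0,0]],[[-0.044,-0.0145,0],[0,0,0]],[[-0.044,-0.0145,0],[0,0,0]],[[0,0,0],[0,0,0.1]],[[0,0,0],[0,0,0.1]],[[0,0,0],[0,0,0.1]],[[0,0,0],[0,0,0.1]],[[0,0,0.03],[0,0,0]],[[0,0,0.03],[0,0,0]],[[0,0,0],[0,0,0]]]' 1 && python3 to.py 0.456 0.354 0.043 0.911
```

```text
clock: 4.28
position: [0.4561, 0.3531, 0.1519]
orientation: [-0.002, 0.323, 0.946, -0.002]
force: [0.2, -0.7, 0.3]
width: 0.091
gripper_force: 0.0
shift [0.0004 0.0012 0.1089]
turn z 0.0021 tilt [-0.0042 -0.0031 -1.    ]
```

```bash
python3 -m jog '[[[0,0,0.03],[0,0,0]],[[0,0,0.03],[0,0,0]],[[0,0,0.03],[0,0,0]],[[0,0,0.019],[0,0,0]],[[0,0,0],[0,0,0]]]' && python3 -m jog '[[[0,0,0],[0,0,0]],[[0,0,0],[0,0,0]],[[0,0,0],[0,0,0]],[[0,0,0],[0,0,0]],[[0,0,0],[0,0,0]],[[0,0,0],[0,0,0]]]' -1 35
```

```text
clock: 4.9
position: [0.4574, 0.3541, 0.0449]
orientation: [-0.0, 0.323, 0.946, -0.0]
force: [-0.4, -0.3, 0.3]
width: 0.0913
gripper_force: 0.0
clock: 5.65
position: [0.4574, 0.3541, 0.0449]
orientation: [-0.0, 0.323, 0.946, 0.0]
force: [-0.2, 1.4, -0.2]
width: 0.0339
gripper_force: 0.0
```

```bash
python3 -m jog '[[[0,0,0],[0,0,0]],[[0,0,0],[0,0,0]],[[0,0,0],[0,0,0]],[[0,0,0],[0,0,0]]]' && python3 -m jog '[[[0,0,-0.02],[0,0,0]],[[0,0,-0.03],[0,0,0]],[[0,0,-0.03],[0,0,0]],[[0,0,-0.02],[0,0,0]],[[0,0,0],[0,0,0]]]'
python3 - <<'E'
from h import *
p,d=eyes.grab_frame("side"); np.save("s1.npy",d); cv2.imwrite("pics/s1.png",cv2.resize(p[60:260,90:350,::-1],None,fx=2.4,fy=2.4))
E
```

```text
clock: 6.15
position: [0.4574, 0.3541, 0.0449]
orientation: [-0.0, 0.323, 0.946, 0.0]
force: [0.5, 0.3, 0.4]
width: 0.0217
gripper_force: 35.0
clock: 6.78
position: [0.4581, 0.3546, 0.1462]
orientation: [0.001, 0.323, 0.946, 0.001]
force: [0.1, -0.4, -1.8]
width: 0.0217
gripper_force: 35.0
```

View pics/s1.png

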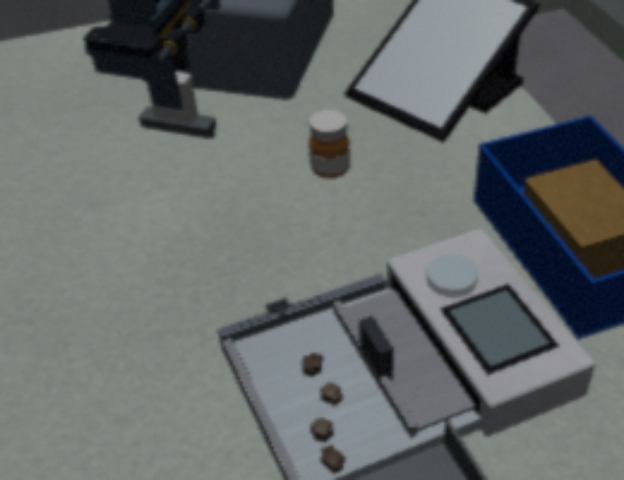

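The scraper hangs level in the gripper at (178,120), with the deck unchanged. The foot looks slightly offset along its length, so I'll measure that from the cloud.

Run:
```python
from h import *
s=ctrl.state(); t=s["position"]; q=s["orientation"]; M=R.from_quat(np.r_[q[1:],q[0]])
for c in("side","top"):
    d=np.load("s1.npy") if c=="side" else eyes.grab_frame(c)[1]
    P=cloud(c,d).reshape(-1,3); P=P[~np.isnan(P[:,0])]
    L=M.inv().apply(P-t)  # tool axes
    m=(abs(L[:,0])<.08)&(abs(L[:,1])<.04)&(L[:,2]>.018)&(L[:,2]<.06); f=L[m]
    print(c,m.sum(),"x",np.percentile(f[:,0],[1,5,50,95,99]).round(4),"y",np.percentile(f[:,1],[2,50,98]).round(4),"z",np.percentile(f[:,2],[2,98]).round(4))
    g=L[(abs(L[:,0])<.08)&(abs(L[:,1])<.03)&(L[:,2]>-.02)&(L[:,2]<.015)]
    if len(g): print("grip x",np.percentile(g[:,0],[2,98]).round(4))
```

```text
side 231 x [-0.0431 -0.0422 -0.0089  0.0415  0.0448] y [-0.0149 -0.0106  0.0087] z [0.0186 0.0395]
grip x [-0.0237  0.0248]
top 83 x [-0.0446 -0.0442 -0.0341 -0.0235 -0.0144] y [-0.0117  0.      0.0138] z [0.0192 0.0385]
grip x [-0.0249 -0.0249]
```

```bash
python3 to.py 0.4887 0.0543 0.146 1.629
```

```text
shift [-0.2082 -0.2174 -0.0017]
turn z -0.716 tilt [-1.2e-03 -8.0e-04 -1.0e+00]
```

```bash
python3 -m jog '[[[0,0,0],[0,0,-0.1]],[[0,0,0],[0,0,-0.1]],[[0,0,0],[0,0,-0.1]],[[0,0,0],[0,0,-0.1]],[[0,0,0],[0,0,-0.1]],[[0,0,0],[0,0,-0.1]],[[0,0,0],[0,0,-0.116]],[[0,0,0],[0,0,0]]]' && python3 to.py 0.4887 0.0543 0.146 1.629
```

```text
clock: 7.88
position: [0.4567, 0.3536, 0.1434]
orientation: [-0.001, -0.028, 1.0, -0.001]
force: [0.5, -0.2, -2.0]
width: 0.0218
gripper_force: 35.0
shift [-0.0149 -0.3006 -0.0021]
turn z -0.0014 tilt [-0.0023 -0.0016 -1.    ]
```

```bash
python3 -m jog '[[[-0.002,-0.0375,0],[0,0,0]],[[-0.002,-0.0375,0],[0,0,0]],[[-0.002,-0.0375,0],[0,0,0]],[[-0.002,-0.0375,0],[0,0,0]],[[-0.002,-0.0375,0],[0,0,0]],[[-0.002,-0.0375,0],[0,0,0]],[[-0.002,-0.0375,0],[0,0,0]],[[-0.001,-0.0375,0],[0,0,0]],[[0,0,0],[0,0,0]],[[0,0,0.02],[0,0,0]],[[0,0,0.02],[0,0,0]],[[0,0,0],[0,0,0]]]' && python3 to.py 0.4887 0.0543 0.0665 1.629
python3 - <<'E'
from h import *
p,d=eyes.grab_frame("side"); np.save("s2.npy",d); cv2.imwrite("pics/s2.png",cv2.resize(p[120:320,150:370,::-1],None,fx=2.8,fy=2.8))
E
```

```text
clock: 9.38
position: [0.4883, 0.0561, 0.1034]
orientation: [-0.002, -0.029, 1.0, 0.0]
force: [0.5, -0.5, -0.5]
width: 0.0221
gripper_force: 35.0
shift [-0.0005 -0.0019  0.0369]
turn z -0.0005 tilt [-4.4e-03  1.0e-04 -1.0e+00]
```

View pics/s2.png

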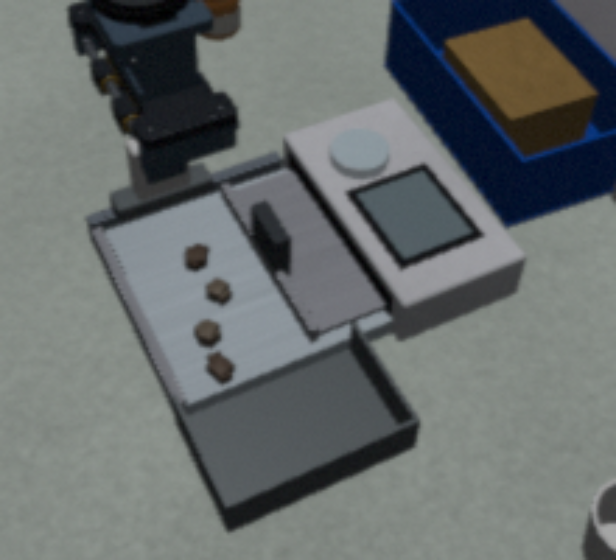

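The scraper foot at (160,192) is parallel to the deck, above its left end, and all four chips are still ahead of it.

```bash
python3 -m jog '[[[0,0,0.015],[0,0,0]],[[0,0,0.012],[0,0,0]],[[0,0,0.0095],[0,0,0]],[[0,0,0],[0,0,0]],[[0,0,0],[0,0,0]]]'; python3 to.py 0.4887 0.0543 0.0665 1.629
```

```text
clock: 10.05
position: [0.4901, 0.0555, 0.0686]
orientation: [0.0, -0.029, 1.0, 0.0]
force: [-0.1, 0.0, -0.9]
width: 0.0219
gripper_force: 35.0
shift [ 0.0015 -0.0011  0.0021]
turn z -0.0001 tilt [ 5.e-04  1.e-04 -1.e+00]
```

```bash
python3 -m jog '[[[0,0,0.0015],[0,0,0]],[[0,-0.016,0],[0,0,0]],[[0,-0.016,0],[0,0,0]],[[0,-0.016,0],[0,0,0]],[[0,-0.016,0],[0,0,0]],[[0,-0.016,0],[0,0,0]],[[0,-0.016,0],[0,0,0]],[[0,-0.016,0],[0,0,0]],[[0,-0.016,0],[0,0,0]],[[0,-0.016,0],[0,0,0]],[[0,-0.016,0],[0,0,0]],[[0,0,0],[0,0,0]]]'
python3 - <<'E'
from h import *
p,d=eyes.grab_frame("side"); np.save("s3.npy",d); cv2.imwrite("pics/s3.png",cv2.resize(p[120:320,150:370,::-1],None,fx=2.8,fy=2.8))
E
```

```text
clock: 11.55
position: [0.4993, -0.1055, 0.0669]
orientation: [0.0, -0.028, 1.0, -0.0]
force: [0.3, -0.4, -1.2]
width: 0.0219
gripper_force: 35.0
```

View pics/s3.png

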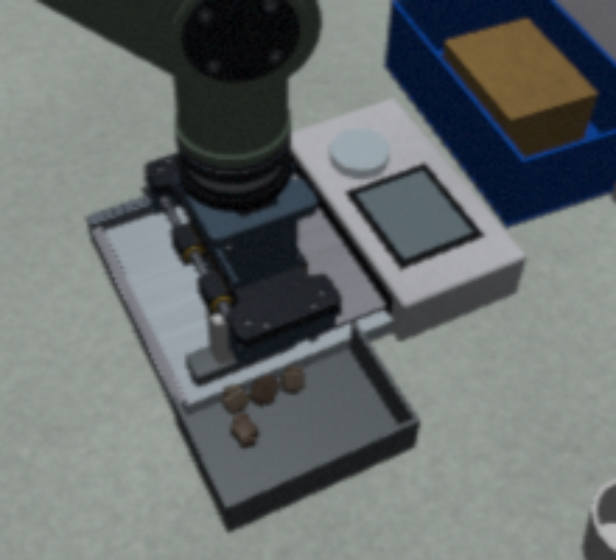

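One chip is in the tray at (245,430); the other three are at the deck's edge at (235,398), (263,388) and (292,380). I'll keep sweeping past the edge.

```bash
python3 -m jog '[[[0,-0.014,0],[0,0,0]],[[0,-0.014,0],[0,0,0]],[[0,-0.014,0],[0,0,0]],[[0,0,0],[0,0,0]],[[0,0,0],[0,0,0]],[[0,0,-0.03],[0,0,0]],[[0,0,-0.04],[0,0,0]],[[0,0,0],[0,0,0]]]'; python3 to.py 0.4574 0.3541 0.137 0.911;python3 - <<'E'
from h import *
p,d=eyes.grab_frame("side"); np.save("s4.npy",d); cv2.imwrite("pics/s4.png",cv2.resize(p[120:320,150:370,::-1],None,fx=2.8,fy=2.8))
E
```

```text
clock: 12.6
position: [0.5036, -0.1465, 0.1397]
orientation: [0.003, -0.029, 1.0, -0.001]
force: [0.5, -0.9, -2.4]
width: 0.0221
gripper_force: 35.0
shift [0.0167 0.5025 0.0014]
turn z 0.7186 tilt [ 0.0066 -0.002  -1.    ]
```

View pics/s4.png

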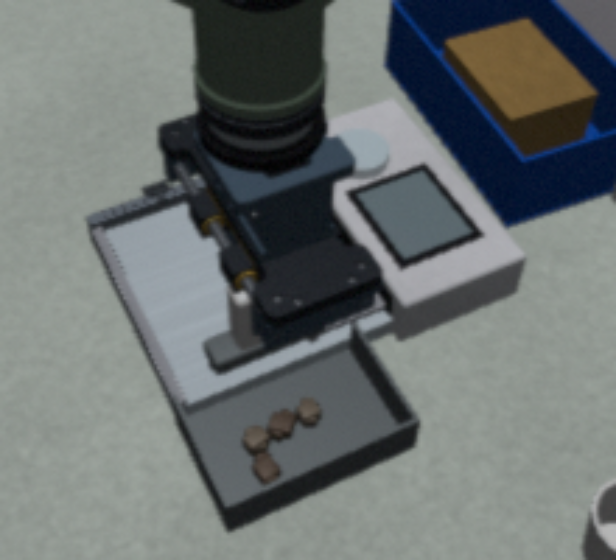

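All four chips lie in the tray at (255,438), (281,424), (308,411) and (265,467). Next I carry the scraper back to the left and set it down.

```bash
python3 -m jog '[[[0,0.05,0],[0,0,0]],[[0,0.05,0],[0,0,0]],[[0,0.05,0],[0,0,0]],[[0,0.05,0],[0,0,0]],[[0,0.05,0],[0,0,0]],[[0,0.05,0],[0,0,0]],[[0,0.05,0],[0,0,0]],[[0,0.05,0],[0,0,0]],[[0,0.05,0],[0,0,0]],[[0,0,0],[0,0,0]],[[0,0,0.03],[0,0,0]],[[0,0,0.03],[0,0,0]],[[0,0,0.02],[0,0,0]],[[0,0,0],[0,0,0]],[[0,0,0],[0,0,0]]]'; python3 to.py 0.4775 0.303 0.045 1.629
```

```text
clock: 14.52
position: [0.4756, 0.3027, 0.0571]
orientation: [0.0, -0.029, 1.0, -0.0]
force: [-0.3, -0.0, -0.5]
width: 0.022
gripper_force: 35.0
shift [-0.0019  0.0002  0.0121]
turn z -0.0004 tilt [ 1.e-04 -1.e-04 -1.e+00]
```

```bash
python3 -m jog '[[[0,0,0.007],[0,0,0]],[[0,0,0.005],[0,0,0]],[[0,0,0.001],[0,0,0]],[[0,0,0],[0,0,0]],[[0,0,0],[0,0,0]]]' && python3 -m jog '[[[0,0,0],[0,0,0]],[[0,0,0],[0,0,0]],[[0,0,0],[0,0,0]],[[0,0,0],[0,0,0]]]' 0.3 ; python3 -m jog '[[[0,0,-0.02],[0,0,0]],[[0,0,-0.04],[0,0,0]],[[0,0,-0.04],[0,0,0]],[[0,0,-0.04],[0,0,0]],[[0,0,0],[0,0,0]]]'; python3 to.py 0.530 -0.018 0.18 0.058
```

```text
clock: 15.15
position: [0.4758, 0.3033, 0.0449]
orientation: [0.001, -0.029, 1.0, 0.0]
force: [-1.7, 0.3, 6.0]
width: 0.0219
gripper_force: 35.0
clock: 15.65
position: [0.4754, 0.3031, 0.0438]
orientation: [-0.0, -0.029, 1.0, -0.0]
force: [-1.8, 0.8, -0.5]
width: 0.0583
gripper_force: 0.0
clock: 16.27
position: [0.4772, 0.3041, 0.1874]
orientation: [0.003, -0.029, 1.0, 0.002]
force: [-0.8, -1.2, 1.2]
width: 0.059
gripper_force: 0.0
shift [-0.034  -0.3247  0.0065]
turn z 1.571 tilt [ 0.0064  0.004  -1.    ]
```

```bash
python3 -m jog '[[[-0.008,-0.041,0],[0,0,0]],[[-0.008,-0.041,0],[0,0,0]],[[-0.008,-0.041,0],[0,0,0]],[[-0.008,-0.041,0],[0,0,0]],[[-0.008,-0.041,0],[0,0,0]],[[-0.008,-0.041,0],[0,0,0]],[[-0.008,-0.041,0],[0,0,0]],[[-0.008,-0.041,0],[0,0,0]],[[0,0,0],[0,0,0]]]'; python3 -m jog '[[[0,0,0],[0,0,0.105]],[[0,0,0],[0,0,0.105]],[[0,0,0],[0,0,0.105]],[[0,0,0],[0,0,0.105]],[[0,0,0],[0,0,0.105]],[[0,0,0],[0,0,0.105]],[[0,0,0],[0,0,0.105]],[[0,0,0],[0,0,0.105]],[[0,0,0],[0,0,0.105]],[[0,0,0],[0,0,0.105]],[[0,0,0],[0,0,0.105]],[[0,0,0],[0,0,0.105]],[[0,0,0],[0,0,0.105]],[[0,0,0],[0,0,0.105]],[[0,0,0],[0,0,0.101]],[[0,0,0],[0,0,0]]]'; python3 to.py 0.560 -0.0177 0.045 0.058; python3 -c "
from h import *
print(ctrl.state()['qpos'].round(2))"
```

```text
clock: 17.4
position: [0.5582, -0.0229, 0.1824]
orientation: [-0.001, -0.027, 1.0, -0.0]
force: [-0.4, 0.6, 0.1]
width: 0.0591
gripper_force: 0.0
clock: 19.4
position: [0.5576, -0.0196, 0.1831]
orientation: [-0.001, 0.686, 0.728, -0.0]
force: [0.2, -0.0, 0.0]
width: 0.0593
gripper_force: 0.0
shift [0.0017 0.0027 0.1381]
turn z 0.0022 tilt [-1.8e-03  6.0e-04 -1.0e+00]
[-0.06  0.32  1.65  0.    1.18 -0.12]
```

```bash
python3 -m jog '[[[0.002,0.002,0.03],[0,0,0]],[[0,0,0.04],[0,0,0]],[[0,0,0.03],[0,0,0]],[[0,0,0.02],[0,0,0]],[[0,0,0.016],[0,0,0]],[[0,0,0],[0,0,0]]]'; python3 to.py 0.560 -0.0177 0.047 0.058;  python3 - <<'E'
from h import *
p,d=eyes.grab_frame("side"); np.save("s5.npy",d); cv2.imwrite("pics/s5.png",cv2.resize(p[100:290,140:360,::-1],None,fx=2.8,fy=2.8))
E
```

```text
clock: 20.15
position: [0.5593, -0.0182, 0.0468]
orientation: [-0.001, 0.686, 0.728, -0.001]
force: [0.3, -0.1, -0.4]
width: 0.0597
gripper_force: 0.0
shift [ 0.0004  0.0007 -0.0002]
turn z 0.001 tilt [-2.7e-03  3.0e-04 -1.0e+00]
```

View pics/s5.png

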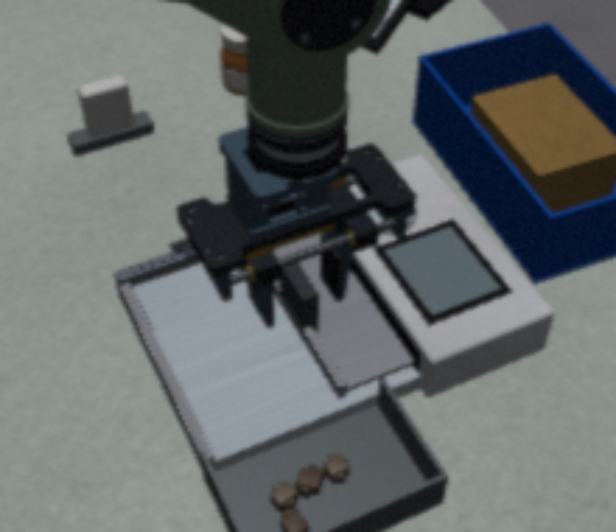

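The fingers straddle the pull block at (300,295), the scraper stands upright at (110,110) well clear of the imager, and the chips are still in the tray. I'll close the gripper and look closely at the pointer.

```bash
python3 -m jog '[[[0,0,0],[0,0,0]],[[0,0,0],[0,0,0]],[[0,0,0],[0,0,0]],[[0,0,0],[0,0,0]],[[0,0,0],[0,0,0]],[[0,0,0],[0,0,0]],[[0,0,0],[0,0,0]],[[0,0,0],[0,0,0]]]' -1 50
python3 - <<'E'
from model import *
fr={"top":((553.3,-17.7),.057),"side":((550.75,-18.66),.059)}
ims=[]
for c,(o,a) in fr.items():
    p=cv2.imread(f"pics/{c}0.png"); 
    # rectify at z=36mm: imager x -110..10 , y 70..125 ; 5px/mm
    xs=np.arange(-110,20,.2); ys=np.arange(125,70,-.2)
    X,Y=np.meshgrid(xs,ys); ca,sa=np.cos(a),np.sin(a)
    W=np.stack([o[0]+X*ca-Y*sa,o[1]+X*sa+Y*ca,np.full_like(X,37.)],-1)/1000
    m=eyes.camera_model(c); T=np.array(m["camera_from_world"]); q=W@T[:3,:3].T+T[:3,3]
    u=(m["cx"]+m["fx"]*q[...,0]/-q[...,2]).astype(np.float32); v=(m["cy"]-m["fy"]*q[...,1]/-q[...,2]).astype(np.float32)
    r=cv2.remap(p,u,v,cv2.INTER_CUBIC); g=r.astype(float).mean(-1)
    np.save(f"rect_{c}.npy",g)
    for yy in(118,112,106,102,99,96,92): 
        row=g[int((125-yy)*5)-3:int((125-yy)*5)+4].mean(0); k=row[100:500]; b=np.median(k); d=np.clip(b-k-8,0,None)
        i=np.argmin(k); s=slice(max(0,i-50),i+50); print(c,yy,"min x",xs[100+i].round(1),"depth",round(b-k[i]),"centroid",(xs[100:500][s]@d[s]/max(d[s].sum(),1)).round(1),"fwhm",((b-k[s])>(b-k[i])/2).sum()/5)
    for x in range(-100,20,10): cv2.line(r,((x+110)*5,0),((x+110)*5,6),(0,0,255),1)
    r=cv2.convertScaleAbs(r,alpha=1.5); ims.append(r)
cv2.imwrite("pics/ptr.png",np.vstack(ims))
E
```

```text
clock: 21.2
position: [0.5603, -0.0185, 0.0481]
orientation: [0.0, 0.686, 0.727, 0.0]
force: [-0.5, 0.2, 2.3]
width: 0.0157
gripper_force: 50.0
top 118 min x -56.8 depth 70 centroid -56.3 fwhm 19.8
top 112 min x -54.4 depth 48 centroid -54.3 fwhm 20.0
top 106 min x -54.6 depth 18 centroid -54.5 fwhm 7.2
top 102 min x -54.0 depth 11 centroid -54.1 fwhm 4.8
top 99 min x -54.2 depth 17 centroid -54.4 fwhm 5.6
top 96 min x -54.2 depth 13 centroid -54.7 fwhm 6.6
top 92 min x -54.6 depth 3 centroid 0.0 fwhm 8.0
side 118 min x -47.6 depth 88 centroid -50.2 fwhm 15.0
side 112 min x -60.8 depth 68 centroid -59.0 fwhm 16.2
side 106 min x -56.4 depth 24 centroid -55.3 fwhm 13.6
side 102 min x -55.0 depth 29 centroid -54.9 fwhm 6.4
side 99 min x -55.2 depth 27 centroid -55.2 fwhm 8.8
side 96 min x -55.6 depth 14 centroid -55.8 fwhm 7.4
side 92 min x -62.8 depth 3 centroid 0.0 fwhm 5.0
```

View pics/ptr.png

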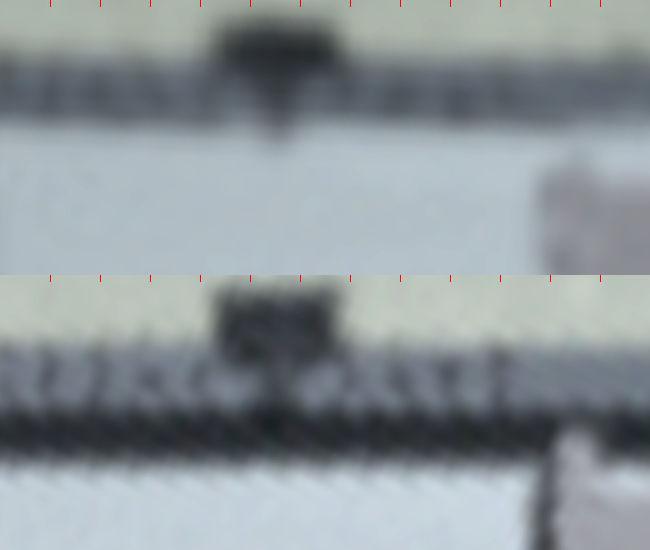

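The rectified crops (top view above, side view below) show the blade at column about 278 in both, so x is about -54.4 (top) and -55.1 mm (side). The bar's face is near column 540-553, which is about 0. I'll pull about 54 mm, then compare the bar with the blade directly.

```bash
python3 -m jog '[[[0,-0.005,0],[0,0,0]],[[0,-0.007,0],[0,0,0]],[[0,-0.007,0],[0,0,0]],[[0,-0.007,0],[0,0,0]],[[0,-0.007,0],[0,0,0]],[[0,-0.007,0],[0,0,0]],[[0,-0.006,0],[0,0,0]],[[0,-0.005,0],[0,0,0]],[[0,-0.003,0],[0,0,0]],[[0,0,0],[0,0,0]],[[0,0,0],[0,0,0]]]'
cat > rectify.py <<'E'
from model import *
fr={"top":((553.3,-17.7),.057),"side":((550.75,-18.66),.059)}
def rectify(c,p,z=37.,x0=-110,x1=20,y1=125,y0=-105):
    o,a=fr[c]; xs=np.arange(x0,x1,.2); ys=np.arange(y1,y0,-.2)
    X,Y=np.meshgrid(xs,ys); ca,sa=np.cos(a),np.sin(a)
    W=np.stack([o[0]+X*ca-Y*sa,o[1]+X*sa+Y*ca,np.full_like(X,z)],-1)/1000
    m=eyes.camera_model(c); T=np.array(m["camera_from_world"]); q=W@T[:3,:3].T+T[:3,3]
    u=(m["cx"]+m["fx"]*q[...,0]/-q[...,2]).astype(np.float32); v=(m["cy"]-m["fy"]*q[...,1]/-q[...,2]).astype(np.float32)
    return cv2.remap(p,u,v,cv2.INTER_CUBIC)
E
python3 - <<'E'
from rectify import *
ims=[]
for c in fr:
    p,d=eyes.grab_frame(c); cv2.imwrite(f"pics/{c}6.png",p[...,::-1]); np.save(c+"6.npy",d)
    a=rectify(c,cv2.imread(f"pics/{c}0.png")); b=rectify(c,p[...,::-1].copy())
    # brightness profile of bar edge: home vs pulled, by cross-correlation along x for left & right bands
    for y0,y1 in((88,70),(-50,-88)):
        A,B=[np.median(i[int((125-y0)*5):int((125-y1)*5)].astype(float).mean(-1),0) for i in(a,b)]
        print(c,y0,"home",A[450:650:10].round().astype(int)); print("   pulled",B[180:380:10].round().astype(int))
    ims.append(np.vstack([b[:325],b[900:1100]]))
cv2.imwrite("pics/pull.png",cv2.resize(cv2.convertScaleAbs(np.hstack(ims),alpha=1.5),None,fx=.6,fy=1))
E
```

```text
clock: 22.58
position: [0.507, -0.0216, 0.0481]
orientation: [0.001, 0.686, 0.727, 0.001]
force: [5.8, 0.7, -2.9]
width: 0.0164
gripper_force: 50.0
top 88 home [127 127 127 127 127 127 127 125 118 108  98  96  96  96  97  97  96  94
  95  95]
   pulled [58 60 62 64 66 70 72 74 74 72 72 73 74 75 76 80 84 86 89 90]
top -50 home [128 129 129 128 128 128 129 128 123 107  89  86  89  93  95  96  96  97
  97  98]
   pulled [48 47 47 48 49 49 49 50 51 52 52 53 53 54 54 53 52 52 52 52]
side 88 home [139 140 141 140 140 140 141 128  96  63  64  92 107 110 109 110 110 110
 111 110]
   pulled [ 89 109 105 111 118 116 104 107 106  76  42  16  10  10  14  20  25  26
  26  27]
side -50 home [141 140 140 141 141 141 140 126  85  51  60  94 106 109 110 110 111 111
 111 111]
   pulled [155 155 155 155 155 155 156 155 136  90  65  94 116 121 120 121 123 123
 123 123]
```

View pics/pull.png

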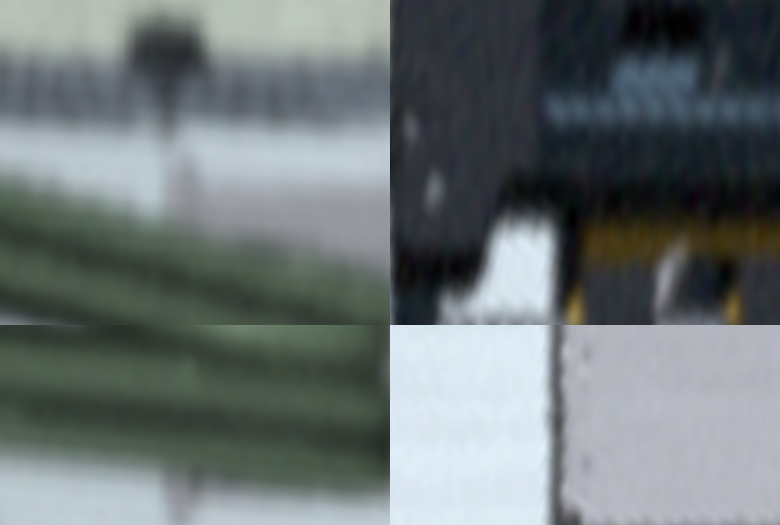

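The pulled view shows the bar's left end (top crop, about (170,180)) almost in line with the blade at (168,120). I'll do a finer sub-pixel check of the frame origin and the displacement before trimming.

Run:
```python
from rectify import *
def prof(c,img,z,ya,yb,x0,x1):
    r=rectify(c,img,z,x0,x1,ya,yb).astype(float).mean(-1); return np.arange(x0,x1,.2)[:r.shape[1]],cv2.GaussianBlur(np.median(r,0)[None],(0,0),2)[0]
def edges(xs,p,n=4,thr=.8):
    from scipy.signal import find_peaks
    g=np.gradient(p,.2); k=find_peaks(abs(g),height=thr,distance=8)[0]
    return [(round(xs[i],1),round(g[i],1)) for i in k if 5<i<len(xs)-5]
for c in fr:
    a=cv2.imread(f"pics/{c}0.png"); b=cv2.imread(f"pics/{c}6.png")
    print(c,"parallax mm/mm", end=" ")
    o,_=fr[c]; m=eyes.camera_model(c); T=np.linalg.inv(m["camera_from_world"])[:3,3]; print(((np.array([.52,-.02])-T[:2])/(T[2]-.03)).round(3), "cam",T.round(2))
    print(" lip z28",edges(*prof(c,a,28,-10,-90,-150,-95)))
    print(" housing z55",edges(*prof(c,a,55,-60,-110,60,95)),edges(*prof(c,a,55,-60,-90,185,215)))
    print(" handle z78",edges(*prof(c,a,78,15,-15,-20,35)))
    print(" bar z39 R",edges(*prof(c,a,39,-50,-88,-15,25)),"L",edges(*prof(c,a,39,88,60,-15,25)))
    print(" bar z21 R",edges(*prof(c,a,21,-50,-88,-15,25)))
    print(" clip z38",edges(*prof(c,a,38,117,113,-85,-25)), "blade",edges(*prof(c,a,38,104,97,-75,-35),thr=.5))
    print(" pulled bar R z39",edges(*prof(c,b,39,-50,-88,-75,-35)),"L",edges(*prof(c,b,39,92,89,-75,-35),thr=.5))
    print(" pulled blade",edges(*prof(c,b,38,104,97,-75,-35),thr=.5))
    print(" pulled R low",edges(*prof(c,b,39,-80,-90,-75,-35),thr=.5))
```

```text
top parallax mm/mm [ 0.053 -0.006] cam [ 0.45 -0.01  1.38]
 lip z28 [(np.float64(-129.4), np.float64(-0.9)), (np.float64(-125.6), np.float64(-3.7)), (np.float64(-115.2), np.float64(4.8))]
 housing z55 [(np.float64(63.4), np.float64(-0.9)), (np.float64(68.0), np.float64(-7.1)), (np.float64(70.2), np.float64(-8.9)), (np.float64(76.0), np.float64(16.2)), (np.float64(82.4), np.float64(1.0)), (np.float64(88.6), np.float64(-0.9)), (np.float64(91.2), np.float64(-1.2))] [(np.float64(194.0), np.float64(-1.7)), (np.float64(198.2), np.float64(-5.8)), (np.float64(205.8), np.float64(0.8))]
 handle z78 [(np.float64(-9.0), np.float64(-1.8)), (np.float64(-5.2), np.float64(-14.3)), (np.float64(-3.2), np.float64(-17.3)), (np.float64(-0.2), np.float64(-8.0)), (np.float64(2.4), np.float64(1.9)), (np.float64(6.0), np.float64(1.0)), (np.float64(12.8), np.float64(5.1)), (np.float64(15.8), np.float64(10.4)), (np.float64(21.2), np.float64(1.7))]
 bar z39 R [(np.float64(-2.2), np.float64(-10.3)), (np.float64(5.2), np.float64(2.3)), (np.float64(7.2), np.float64(1.0))] L [(np.float64(-4.0), np.float64(-4.9)), (
[... 5653 characters left out ...]
64(-57.0), np.float64(5.0)), (np.float64(-52.8), np.float64(-2.5)), (np.float64(-48.4), np.float64(2.3)), (np.float64(-46.4), np.float64(-1.5)), (np.float64(-44.6), np.float64(-3.1)), (np.float64(-40.6), np.float64(2.2)), (np.float64(-36.2), np.float64(-2.6))]
 pulled R low [(np.float64(-72.2), np.float64(-0.6)), (np.float64(-69.8), np.float64(0.6)), (np.float64(-64.4), np.float64(0.7)), (np.float64(-61.6), np.float64(-0.6)), (np.float64(-57.2), np.float64(-24.3)), (np.float64(-53.0), np.float64(17.9)), (np.float64(-46.8), np.float64(-1.4)), (np.float64(-44.2), np.float64(1.8)), (np.float64(-41.4), np.float64(0.7)), (np.float64(-38.2), np.float64(0.6)), (np.float64(-36.6), np.float64(-0.6))]
```

The side view puts the face 2.1 mm short of the blade and the top view 1.7 mm, so I pull 1.9 mm more.

```bash
python3 -m jog '[[[0,-0.0019,0],[0,0,0]],[[0,0,0],[0,0,0]],[[0,0,0],[0,0,0]],[[0,0,0],[0,0,0]]]'
python3 - <<'E'
from rectify import *
ims=[]
from scipy.signal import find_peaks
for c in fr:
    p,d=eyes.grab_frame(c); b=p[...,::-1].copy()
    for y in((-50,-88),(92,89)):
        r=cv2.GaussianBlur(np.median(rectify(c,b,39,-75,-35,*y).astype(float).mean(-1),0)[None],(0,0),2)[0]; xs=np.arange(-75,-35,.2); g=np.gradient(r,.2)
        k=find_peaks(abs(g),height=2,distance=8)[0]; print(c,y,[(round(float(xs[i]),1),round(float(g[i]),1)) for i in k])
    ims.append(cv2.resize(b[90:330,120:400],None,fx=1.4,fy=1.4))
cv2.imwrite("pics/fin.png",np.hstack(ims)); print(ctrl.state()["clock"],ctrl.state()["position"])
E
```

```text
clock: 23.18
position: [0.5052, -0.0217, 0.0481]
orientation: [0.001, 0.686, 0.727, 0.001]
force: [6.3, 0.6, -2.6]
width: 0.0158
gripper_force: 50.0
top (-50, -88) []
top (92, 89) [(-57.2, -3.9), (-55.2, -3.8), (-48.0, 3.2), (-46.2, 2.3)]
side (-50, -88) [(-59.0, -24.2), (-54.8, 19.4)]
side (92, 89) [(-67.0, -2.3), (-62.2, -2.0), (-49.4, 2.2)]
23.275 [ 0.50517771 -0.02170629  0.04808485]
```

View pics/fin.png

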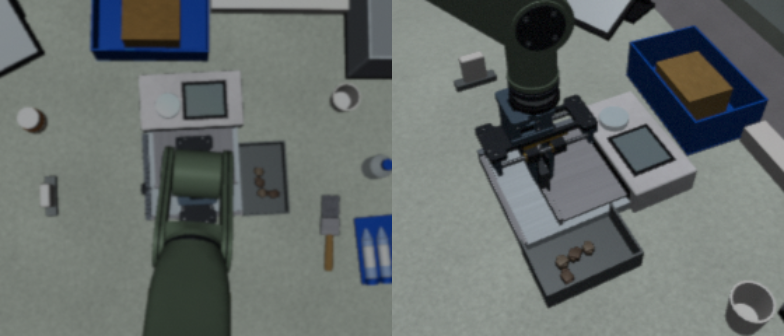

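The stage face is now at about -54.8 mm (side view), against the blade at about -54.9. The chips are in the tray at (265,185) in the left crop, the scraper is clear of the imager at (48,195), and the bystanders are where they were. I'm handing in.

```bash
python3 -c "
from plant import workorder
print(workorder.hand_in())"
```

```text
the job is handed in; nothing more can be done
None
```

The job is handed in at about 23 s: all four chips are in the tray, the scraper stands on the bench clear of the imager, and the gripper is holding the stage level with the pointer, to within about 1 mm as measured from the cameras.

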